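# Shut the reader's drawer and hold the ball tray level over its window

## Task

Push the reader's open drawer fully home until it clicks in at its catch, which clears the round reading window it was covering. Then lift the tray with the loose steel ball by its upright fin, carry it level so that the ball stays in its pocket (do not touch the ball), and finish while holding it still and level with the ball's pocket centred over the window, about 10 cm above it. Leave the empty tray and the glassware and bottles where they stand.

Things in the scene. Friction and masses are not known exactly. Their poses are not given: they have to be found in the camera images.
- reader: Low white reader, fixed to the bench: case 240 mm wide (y), 220 deep (x 0 to +220), 75 high, on a bare 6 mm steel base plate that reaches 150 mm out in front (x -150 to 0). Origin: on the bench below the middle of the shut drawer's front face. x points into the case (the drawer shuts along +x), y to the left, z up. Turned up to 0.2 rad either way.
- drawer_front (a point): Centre of the drawer's flat grey front panel, on its outer face (moves with the drawer), 40 mm above the bench; the panel is 216 mm wide and 56 mm high (12 to 68 mm above the bench), 8 mm thick, with no handle sticking out. Axes as the reader's: +x is the way to push. Flush with the case front when shut.
- drawer (a joint): How far the drawer stands open, m: 0 = fully home against its stop, starts 0.09 to 0.14. It slides with about 1 N of friction; a sprung ball catch resists with some 3 N more over the last 13 to 5 mm and then pulls it home and keeps it there. Left short of the catch it stays open.
- window (a point): Centre of the round glass reading window (48 mm over its dark ring), flush with the top of the reader's base plate 6 mm above the bench, 65 mm in front of the shut drawer's face; the open drawer covers it.
- tray: Loose aluminium tray with the ball, flat on the bench, 128 mm long (x), 56 wide (y), 0.2 kg: 6 mm plate, upright grip fin in its middle (34 long in x, 10 thick in y, top 56 above the underside), a pocket at each end, 38 x 48 inside, rim top 9 above the underside. Origin: centre of its underside. Ball in the +x pocket. x within 0.6 rad of straight ahead; nearer or farther than the empty tray.
- pocket (a point): Centre of the tray's pocket that holds the ball, at the height of the ball's centre: 42 mm from the tray's middle along its +x, 18 mm above its underside.
- ball_center (a point): Centre of the steel ball, 24 mm diameter, 56 g, loose in the pocket: it can roll about 7 mm (x) and 12 mm (y) from the pocket's centre and stands 15 mm over the rim; it rolls out if the tray tips by some 40 degrees or is jerked. (Its orientation means nothing.)
- spare_tray: Empty tray of the same make and size as the ball's tray, to be left alone. Origin: centre of its underside.
- beaker: Glass beaker, 70 mm across, 90 mm high, stands upright. Origin: centre of its underside.
- flask: Stoppered glass volumetric flask, 68 mm across, 172 mm high. Origin: centre of its underside.
- wash_bottle: White bottle with a red cap, 64 mm across, 160 mm high. Origin: centre of its underside.
- jar: Small amber jar, 60 mm across, 70 mm high. Origin: centre of its underside.

How it is judged:
By the outcome, as a careful person would: the job done as asked, in the order asked, and still so for the second after the job is handed in, while the arm keeps its last pose, push and grip.
It also fails if it takes over 64 s, if anything falls off the work surface, if the arm or the gripper's body presses on something with over 40 N, if the wrist force passes 120 N, or if a joint passes its speed limit or range.

## Robot

A 7-joint arm with a two-finger parallel gripper is mounted at the origin on the work surface. World frame = base frame: x ahead of the robot, y to its left, z up, the work surface at z = 0. Lengths are in m, angles in rad, forces in N, time in s.
With the tool pointing down it reaches from about 0.425 to 0.875 m from the base axis. Payload 4.7 kg.
Tool frame: the origin (TCP) lies midway between the tips of the shut fingers; the grasp point (between the pads) lies 19 mm behind it; z points along the fingers, x is the direction in which the jaws open and shut, and the axes are right-handed (so a half turn about z gives the same grasp; the last joint's range is limited). The gripper opens to 87 mm and grips with 3 to 60 N. Pads are 19 mm wide; open, the fingers measure 117 mm over their backs; the gripper's body (75 mm by 190 mm) begins 51 mm behind the grasp point.
Start: joints at [-1.127, 0.321, -0.07, 1.45, 0.023, 1.371, -0.057], TCP at [0.271, 0.591, 0.223] pointing down, gripper open.
Joint ranges: [-2.86, 2.86], [-0.3, 2.09], [-1.38, 1.24], [0.06, 2.45], [-1.56, 4.7], [0.09, 2.05], [-2.69, 2.69]. Speed limits (rad/s): [2.57, 2.57, 3.14, 3.14, 3.14, 3.14, 3.14].

## Interface

Orientations are given as a rotation vector (axis times angle).
In Python, from bench import get_state, eyes, ticket gives the robot as it stands.
- The arm moves only by the tool carry_out, never from a script. Its argument "motion" is a list of rows, each a list of 2 entries, a list of its own where there are three numbers: the shift along the world's x, y, z in m, then the turn about the world's z in rad. A call has 1 to 20 rows; each row is the pose to reach, as a shift and turn from the pose commanded when the call began; what a row does not reach only later rows make up. A row lasts 1/10 s, in which the tool goes at most 50 mm and 8.59 degrees, less where a joint would pass 70% of its speed; a pose out of reach is approached as far as the arm can. A call with a gripper value outside its range is refused whole. "grip" is the gripper command: -1 is fully open, 1 is shut, values between are in proportion, set as the call begins (left out, the last holds). The fingers move at their own pace and stop on an object; "squeeze" is the grip in N (left out, the last holds). Time passes only in rows, so rows that repeat a pose let the fingers close. It gives the time, the measured TCP pose, the force and the opening at its end, in the units of the state.
- get_state(): the state, without advancing time (a new reading comes with each control period).
- eyes.get_image(name): name is "side" or "top" or "wrist"; returns a dict with "pixels" (384x512x3 uint8, blue, green, red), "mtx" (3x3 intrinsics, pixels), "dist_coeffs" ([k1, k2, p1, p2, k3] as OpenCV has them; the pictures are not rectified), "extrinsics" (4x4, takes a point from camera to world coordinates). Camera axes: x right, y down, z forward; pixel columns grow to the right and rows downward; lengths in m; the calibration is good to about 2 mm. A picture is of the moment at which its call begins. There is no depth.
- ticket.close_job(): hands the job in, once; it reports no verdict.
The state is a dict: "time": time; "joint_positions": joint angles; "qd": joint speeds; "joint_torque": joint torques, N m; "position": TCP position; "tool_rot": TCP orientation; "ft_force": force on the tool from outside, world axes, zero at the start; "torque": the same for the moment, N m; "grip_width": opening from 0.0 (shut) to 1.0 (fully open).
Only numpy, scipy, OpenCV 4.12 (cv2) and the standard library are available. Lean on these libraries where they do the work, as an engineer would, in place of code of your own. Each camera call takes 0.05 s, during which the arm holds its last target. There are 200 camera calls.

## Working session

There is one attempt and no reset: what is moved stays moved. The work goes in short steps, Python scripts to look and compute and a tool call to move; the robot and the scene stay as the last step left them, time stands still between calls to the robot, and variables do not carry over. Pictures are saved under pics/ and viewed, about 8 in all and at most 12, crops included, and the job is handed in when it is done.

Besides the shell and the picture viewer there is one more tool, called after "Call:" by a JSON object that holds its "fn" and its "kwargs". carry_out: Moves the arm, as the interface text tells. Its arguments: {"type":"object","properties":{"motion":{"type":"array","items":{"type":"array"}},"grip":{"type":"number"},"squeeze":{"type":"number"}},"required":["motion"]}

```bash
mkdir -p pics; ls; cat > h.py <<'E'
import cv2, numpy as np
from bench import get_state, eyes, ticket
def grab(n,f=None):
    d=eyes.get_image(n); 
    if f: cv2.imwrite('pics/'+f,d['pixels'])
    d['mtx']=np.array(d['mtx'],float); d['dist_coeffs']=np.array(d['dist_coeffs'],float); d['extrinsics']=np.array(d['extrinsics'],float)
    return d
def ray(d,uv):
    p=cv2.undistortPoints(np.array(uv,float).reshape(-1,1,2),d['mtx'],d['dist_coeffs']).reshape(-1,2)
    E=d['extrinsics']; return E[:3,3], np.c_[p,np.ones(len(p))]@E[:3,:3].T
def onz(d,uv,z):
    c,r=ray(d,uv); return c+r*((z-c[2])/r[:,2])[:,None]
def proj(d,P):
    W=np.linalg.inv(d['extrinsics']); return cv2.projectPoints(np.array(P,float).reshape(-1,1,3),cv2.Rodrigues(W[:3,:3])[0],W[:3,3],d['mtx'],d['dist_coeffs'])[0].reshape(-1,2)
E
python3 - <<'E'
from h import *
a=grab('top','top1.png');b=grab('side','side1.png')
for d in(a,b): print(d['extrinsics'].round(3).tolist(), d['mtx'][0,0])
print(get_state())
E
```

```text
pics
[[0.007, -0.995, 0.098, 0.385], [-1.0, -0.005, 0.016, 0.009], [-0.015, -0.098, -0.995, 1.161], [0.0, 0.0, 0.0, 1.0]] 388.0185227972601
[[0.835, -0.354, 0.42, 0.056], [-0.55, -0.528, 0.647, -0.666], [-0.007, -0.772, -0.636, 0.725], [0.0, 0.0, 0.0, 1.0]] 407.894163400714
{'time': 0.1, 'joint_positions': array([-1.12693437,  0.32177119, -0.07008392,  1.45157824,  0.02262714,
        1.370801  , -0.05691537]), 'qd': array([-0.00067   , -0.00136354, -0.00115454, -0.00329924, -0.00034457,
        0.00156576, -0.00113571]), 'joint_torque': array([-3.58761854e-04, -4.92571378e+01, -4.05850494e-01, -3.13396990e+01,
       -6.40678732e-02,  3.96350620e-02,  8.69436985e-05]), 'position': array([0.27066727, 0.5904051 , 0.22154373]), 'tool_rot': array([ 2.64312812e+00,  1.69612425e+00, -2.23223732e-03]), 'ft_force': array([-0.34217411,  0.8483316 , -0.08693311]), 'torque': array([0.02368331, 0.03608634, 0.03474166]), 'grip_width': 0.9999387618746283}
```

View pics/top1.png

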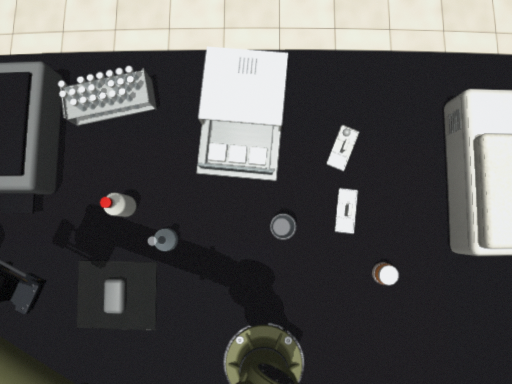

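View pics/side1.png

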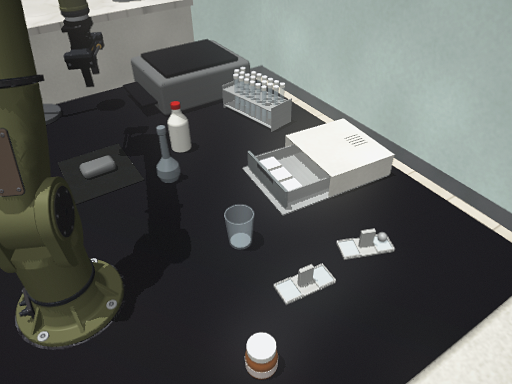

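The top view shows the ball at about (347,131) on the far tray. The case top spans about (200-288, 48-125), and the drawer front edge runs near (197-277, 175).

```bash
python3 - <<'E'
from h import *
a=grab('top');b=grab('side')
g=cv2.cvtColor(a['pixels'],cv2.COLOR_BGR2GRAY)
for nm,(x0,y0,x1,y1),z,t in (('ball tray',(322,115,364,175),.006,90),('spare',(328,180,364,240),.006,90),('case',(190,40,296,190),.075,225),('case+drw',(190,40,296,190),.068,120)):
    m=np.zeros_like(g); m[y0:y1,x0:x1]=(g[y0:y1,x0:x1]>t)
    c=max(cv2.findContours(m,0,2)[0],key=cv2.contourArea)
    r=cv2.minAreaRect(c); P=onz(a,cv2.boxPoints(r),z)
    print(nm,np.round(r[0],1),P.round(3)[:,:2].tolist(),'c',P.mean(0).round(4),'len',[np.linalg.norm(P[i]-P[i-1]).round(3) for i in range(4)],'ang',[np.arctan2(*(P[i]-P[i-1])[[1,0]]).round(3) for i in range(4)])
c1=cv2.resize(a['pixels'][40:185,190:300],None,fx=4,fy=4,interpolation=2)
c2=cv2.resize(a['pixels'][120:265,320:400],None,fx=4,fy=4,interpolation=2)
cv2.imwrite('pics/c1.png',np.hstack([c1,c2]))
print('others',onz(a,[[283,226]],0),onz(a,[[387,273]],.07),onz(a,[[165,240]],.04),onz(a,[[105,202]],.16))
print('ball',onz(a,[[347,131]],.018))
E
```

```text
ball tray [342.2 147.4] [[0.586, -0.181], [0.709, -0.231], [0.687, -0.287], [0.564, -0.236]] c [ 0.6366 -0.2338  0.006 ] len [np.float64(0.059), np.float64(0.133), np.float64(0.06), np.float64(0.133)] ang [np.float64(1.19), np.float64(-0.388), np.float64(-1.954), np.float64(2.748)]
spare [345.8 210.5] [[0.382, -0.205], [0.514, -0.218], [0.509, -0.278], [0.377, -0.264]] c [ 0.4454 -0.2412  0.006 ] len [np.float64(0.059), np.float64(0.133), np.float64(0.06), np.float64(0.133)] ang [np.float64(1.484), np.float64(-0.103), np.float64(-1.656), np.float64(3.034)]
case [238.  82.] [[0.946, 0.225], [0.945, -0.06], [0.689, -0.059], [0.688, 0.217]] c [0.8167 0.0808 0.075 ] len [np.float64(0.258), np.float64(0.285), np.float64(0.256), np.float64(0.276)] ang [np.float64(0.031), np.float64(-1.575), np.float64(3.137), np.float64(1.572)]
case+drw [242.5 110. ] [[0.949, 0.226], [0.948, -0.087], [0.528, -0.085], [0.526, 0.214]] c [0.7379 0.0672 0.068 ] len [np.float64(0.423), np.float64(0.314), np.float64(0.421), np.float64(0.299)] ang [np.float64(0.029), np.float64(-1.574), np.float64(3.135), np.float64(1.575)]
others [[ 0.39827415 -0.05434374  0.        ]] [[ 0.26795175 -0.34074369  0.07      ]] [[0.35483713 0.28848557 0.04      ]] [[0.45540546 0.42137994 0.16      ]]
ball [[ 0.68399033 -0.24646903  0.018     ]]
```

View pics/c1.png

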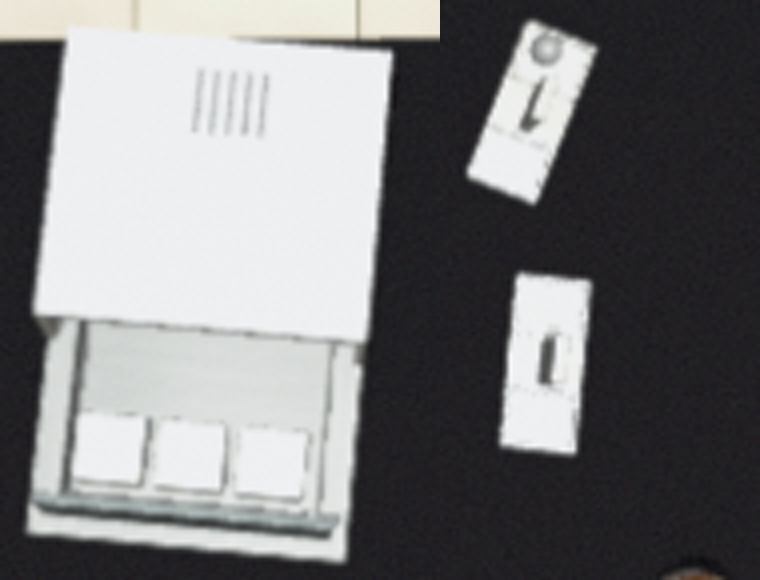

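The crop gives clean corners. Case top: (67,27), (393,50), (367,343), (33,314). Plate front: (27,533)-(347,562). The drawer panel's outer edge is about (33,507)-(331,535), measured at 4x from (190,40).

```bash
python3 - <<'E'
from h import *
a=grab('top')
o=np.array([190,40]); f=lambda l:(np.array(l)+.5)/4-.5+o
T=onz(a,f([(67,27),(393,50),(367,343),(33,314)]),.075); B=onz(a,f([(27,533),(347,562)]),.006); D=onz(a,f([(33,506),(331,536)]),.068)
L=lambda p,q:(np.linalg.norm(p-q).round(4),np.arctan2(*(p-q)[[1,0]]).round(3))
print('T',T.round(3),L(T[0],T[1]),L(T[1],T[2]),L(T[3],T[2]),L(T[0],T[3]))
print('B',B.round(3),L(B[0],B[1])); print('D',D.round(3),L(D[0],D[1]))
th=np.mean([L(T[0],T[1])[1]-np.pi/2,L(T[1],T[2])[1],L(T[3],T[2])[1]-np.pi/2,L(T[0],T[3])[1],L(B[0],B[1])[1]-np.pi/2])
ex=np.array([np.cos(th),np.sin(th)]);ey=np.array([-ex[1],ex[0]])
c=T.mean(0)[:2]-.11*ex; c2=B.mean(0)[:2]+.15*ex
org=(c+c2)/2
print('th',th,'org from case',c,'from plate',c2,'org',org,'win',org-.065*ex,'D rel',(D[:,:2]-org)@np.c_[ex,ey])
E
```

```text
T [[ 0.925  0.176  0.075]
 [ 0.906 -0.065  0.075]
 [ 0.684 -0.046  0.075]
 [ 0.706  0.195  0.075]] (np.float64(0.2417), np.float64(1.494)) (np.float64(0.2228), np.float64(-0.088)) (np.float64(0.2415), np.float64(1.483)) (np.float64(0.2202), np.float64(-0.087))
B [[ 0.556  0.207  0.006]
 [ 0.535 -0.034  0.006]] (np.float64(0.2421), np.float64(1.484))
D [[ 0.566  0.193  0.068]
 [ 0.546 -0.02   0.068]] (np.float64(0.214), np.float64(1.473))
th -0.0852777960769379 org from case [0.69573507 0.07414287] from plate [0.69509608 0.07368238] org [0.69541558 0.07391263] win [0.63065178 0.07944897] D rel [[-0.13856839  0.10722367]
 [-0.14114987 -0.10677976]]
```

Call:
{"fn": "carry_out", "kwargs": {"motion": [[[0.02,-0.04,0.02],0.05],[[0.04,-0.08,0.02],0.1],[[0.06,-0.12,0.02],0.15],[[0.08,-0.16,0.02],0.2],[[0.1,-0.2,0.02],0.25],[[0.12,-0.24,0.02],0.3],[[0.14,-0.28,0.02],0.345],[[0.16,-0.32,0.02],0.345],[[0.18,-0.36,0.02],0.345],[[0.2,-0.4,0.02],0.345],[[0.215,-0.44,0.02],0.345],[[0.226,-0.47,0.02],0.345],[[0.233,-0.49,0.02],0.345],[[0.236,-0.5,0.02],0.345],[[0.236,-0.5,0.02],0.345]], "grip": 1, "squeeze": 30}}

```text
time: 1.75
position: [0.5071, 0.0897, 0.2426]
tool_rot: [2.316, 2.122, 0.0]
ft_force: [-0.6, 0.5, 0.8]
grip_width: 0.007
```

Call:
{"fn": "carry_out", "kwargs": {"motion": [[[0,0,-0.04],0],[[0,0,-0.08],0],[[0,0,-0.12],0],[[0,0,-0.16],0],[[0,0,-0.19],0],[[0,0,-0.205],0],[[0,0,-0.207],0],[[0,0,-0.207],0]]}}

```text
time: 2.55
position: [0.5066, 0.0923, 0.0356]
tool_rot: [-2.311, -2.127, 0.0]
ft_force: [0.5, -0.3, 0.7]
grip_width: 0.004
```

```bash
python3 - <<'E'
from h import *
grab('side','side2.png'); grab('top','top2.png')
E
```

```text
(no output)
```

View pics/side2.png

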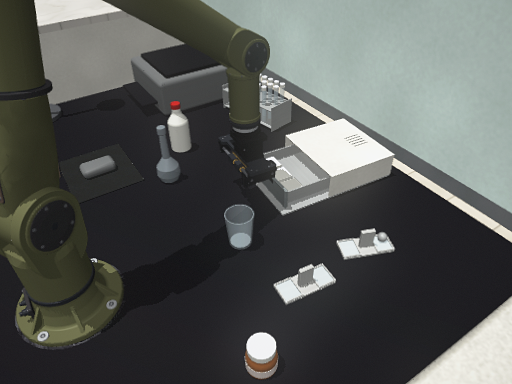

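The tool stands in front of the panel around (262,165), clear of the beaker. I'll push along the drawer axis.

Call:
{"fn": "carry_out", "kwargs": {"motion": [[[0.015,-0.0013,0],0],[[0.03,-0.0026,0],0],[[0.04,-0.0034,0],0],[[0.05,-0.0043,0],0],[[0.06,-0.0051,0],0],[[0.07,-0.006,0],0],[[0.08,-0.0068,0],0],[[0.09,-0.0077,0],0],[[0.1,-0.0086,0],0],[[0.11,-0.0094,0],0],[[0.12,-0.0103,0],0],[[0.13,-0.0111,0],0],[[0.14,-0.012,0],0],[[0.145,-0.0124,0],0]]}}

```text
time: 4.05
position: [0.6531, 0.0782, 0.0355]
tool_rot: [2.313, 2.125, 0.001]
ft_force: [-1.3, -0.5, 0.0]
grip_width: 0.003
```

Call:
{"fn": "carry_out", "kwargs": {"motion": [[[0.005,-0.0004,0],0],[[0.01,-0.0009,0],0],[[0.014,-0.0012,0],0],[[0.018,-0.0015,0],0],[[0.018,-0.0015,0],0]]}}

```text
time: 4.55
position: [0.6707, 0.0768, 0.0357]
tool_rot: [2.313, 2.124, 0.001]
ft_force: [0.5, -0.3, 0.5]
grip_width: 0.002
```

Call:
{"fn": "carry_out", "kwargs": {"motion": [[[0.003,-0.0003,0],0],[[0.006,-0.0005,0],0],[[0.008,-0.0007,0],0],[[0.008,-0.0007,0],0]]}}

```text
time: 4.95
position: [0.6778, 0.0763, 0.0356]
tool_rot: [-2.313, -2.125, 0.0]
ft_force: [-2.5, -0.2, 1.6]
grip_width: 0.007
```

```bash
python3 - <<'E'
from h import *
a=grab('top');b=grab('side')
c=cv2.resize(a['pixels'][40:185,190:300],None,fx=3,fy=3,interpolation=2)
e=cv2.resize(b['pixels'][110:255,230:380],None,fx=3,fy=3,interpolation=2)
cv2.imwrite('pics/c3.png',np.hstack([c,e])[:,:800])
E
```

```text
(no output)
```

View pics/c3.png

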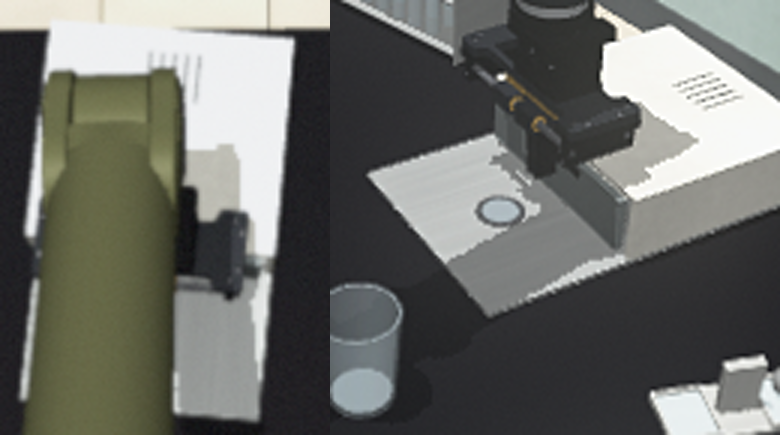

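The window is clear at crop (500,210). The panel still stands slightly proud near (620,215), so it's at the catch. I'll push further.

Call:
{"fn": "carry_out", "kwargs": {"motion": [[[0.003,-0.0003,0],0],[[0.006,-0.0005,0],0],[[0.008,-0.0007,0],0],[[0.01,-0.0009,0],0],[[0.01,-0.0009,0],0]]}}

```text
time: 5.55
position: [0.6857, 0.0758, 0.0356]
tool_rot: [-2.31, -2.123, 0.006]
ft_force: [-9.0, -0.1, 6.3]
grip_width: 0.003
```

Call:
{"fn": "carry_out", "kwargs": {"motion": [[[0.002,-0.0002,0],0],[[0.004,-0.0003,0],0],[[0.004,-0.0003,0],0]]}}

```text
time: 5.85
position: [0.6855, 0.0758, 0.0356]
tool_rot: [-2.305, -2.119, 0.016]
ft_force: [-20.9, 0.4, 15.8]
grip_width: 0.004
```

Force rose to 21 N with no motion, so the drawer is at its stop. I'll retreat and hover over the ball tray.

Call:
{"fn": "carry_out", "kwargs": {"motion": [[[-0.01,0.001,0],0],[[-0.04,0.0034,0],0],[[-0.08,0.007,0.01],0],[[-0.09,0.0,0.05],0],[[-0.09,-0.01,0.095],0],[[-0.09,-0.03,0.14],0],[[-0.09,-0.06,0.175],-0.05],[[-0.085,-0.1,0.2],-0.1],[[-0.08,-0.14,0.215],-0.15],[[-0.075,-0.18,0.215],-0.2],[[-0.07,-0.22,0.215],-0.25],[[-0.065,-0.25,0.215],-0.306],[[-0.06,-0.28,0.215],-0.306],[[-0.057,-0.3,0.215],-0.306],[[-0.055,-0.309,0.215],-0.306],[[-0.055,-0.309,0.215],-0.306],[[-0.055,-0.309,0.215],-0.306]], "grip": -0.2}}

```text
time: 7.55
position: [0.6374, -0.2325, 0.2505]
tool_rot: [-2.609, -1.749, -0.001]
ft_force: [-0.8, 0.1, 0.3]
grip_width: 0.602
```

```bash
python3 - <<'E'
from h import *
w=grab('wrist','wr1.png');b=grab('side')
print(w['extrinsics'].round(3).tolist())
th=-.39;ex=np.array([np.cos(th),np.sin(th),0]);ey=np.array([-ex[1],ex[0],0]);c=np.array([.6366,-.2338,0])
for n,p in dict(c=c+[0,0,.056],p1=c+.064*ex-.028*ey+[0,0,.009],p2=c+.064*ex+.028*ey+[0,0,.009],p3=c-.064*ex+.028*ey+[0,0,.009],p4=c-.064*ex-.028*ey+[0,0,.009]).items(): print(n,proj(w,p).round(1),proj(b,p).round(1))
cv2.imwrite('pics/c4.png',np.hstack([w['pixels'],cv2.resize(b['pixels'][110:270,240:420],None,fx=1.6,fy=2.4)[:384,:288]]))
E
```

```text
[[0.379, 0.898, 0.225, 0.575], [0.925, -0.368, -0.092, -0.208], [0.0, 0.243, -0.97, 0.412], [0.0, 0.0, 0.0, 1.0]]
c [[254.6 178.5]] [[368.5 229.4]]
p1 [[234.  218.3]] [[394.9 247.7]]
p2 [[275.1 218.4]] [[385.2 231.5]]
p3 [[276.7 122.1]] [[336.3 239. ]]
p4 [[232.6 122. ]] [[344.2 255.9]]
```

View pics/c4.png

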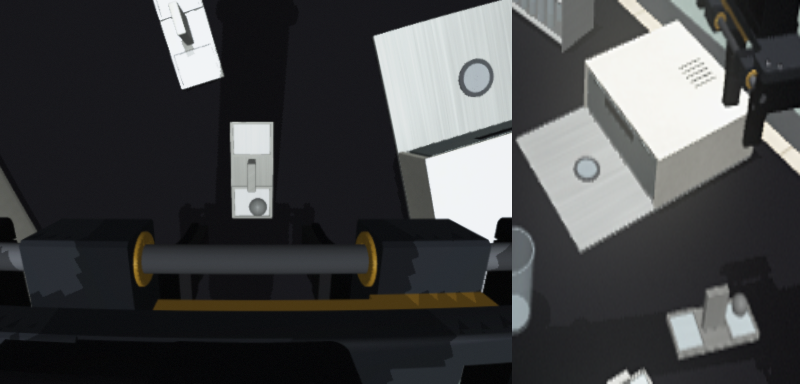

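The drawer sits flush in the side inset and the window is clear (wrist view 476,77). The tray is aligned, with its edges at x≈231-273, about 2.5 px left of prediction. I'll measure the window before grasping.

```bash
python3 - <<'E'
from h import *
for n,uv in (('top',None),('side',None),('wrist',None)):
    d=grab(n); u,v=proj(d,[.6307,.0794,.006])[0]; x,y=int(u)-35,int(v)-30
    p=d['pixels'][max(y,0):y+60,max(x,0):x+70]; g=cv2.cvtColor(p,6)
    m=((g<145)&(g>50)).astype(np.uint8)*255
    for c in cv2.findContours(m,1,1)[0]:
        if len(c)>5:
            (cx,cy),ax,_=cv2.fitEllipse(c)
            if 5<ax[0] and ax[1]<50: print(n,(round(u,1),round(v,1)),'fit',cx+max(x,0),cy+max(y,0),ax,onz(d,[[cx+max(x,0),cy+max(y,0)]],.006).round(4))
E
```

```text
top (np.float64(238.9), np.float64(148.7)) fit 238.4805450439453 148.2718505859375 (12.660786628723145, 13.278054237365723) [[0.6319 0.0807 0.006 ]]
top (np.float64(238.9), np.float64(148.7)) fit 238.76244735717773 148.365140914917 (14.11428451538086, 14.251895904541016) [[0.6316 0.0798 0.006 ]]
side (np.float64(286.6), np.float64(179.5)) fit 314.15919494628906 205.36931610107422 (6.085131645202637, 24.5258731842041) [[ 0.6247 -0.0537  0.006 ]]
side (np.float64(286.6), np.float64(179.5)) fit 261.0713415145874 197.60752487182617 (13.300759315490723, 36.37423324584961) [[0.5244 0.0526 0.006 ]]
side (np.float64(286.6), np.float64(179.5)) fit 286.32089614868164 180.0515899658203 (9.373896598815918, 14.885643005371094) [[0.6285 0.0779 0.006 ]]
side (np.float64(286.6), np.float64(179.5)) fit 263.78790855407715 154.6952519416809 (13.328683853149414, 37.84001922607422) [[0.647 0.223 0.006]]
wrist (np.float64(477.9), np.float64(77.5)) fit 476.0624771118164 77.66930961608887 (25.989246368408203, 30.21475601196289) [[0.63   0.0769 0.006 ]]
wrist (np.float64(477.9), np.float64(77.5)) fit 475.3593330383301 77.72208023071289 (33.33108139038086, 38.22037887573242) [[0.6297 0.076  0.006 ]]
```

Call:
{"fn": "carry_out", "kwargs": {"motion": [[[-0.001,-0.002,-0.04],0],[[-0.001,-0.002,-0.08],0],[[-0.001,-0.002,-0.12],0],[[-0.001,-0.002,-0.15],0],[[-0.001,-0.002,-0.17],0],[[-0.001,-0.002,-0.19],0],[[-0.001,-0.002,-0.205],0],[[-0.001,-0.002,-0.218],0],[[-0.001,-0.002,-0.226],0],[[-0.001,-0.002,-0.228],0],[[-0.001,-0.002,-0.228],0]]}}

```text
time: 8.9
position: [0.6361, -0.236, 0.0229]
tool_rot: [2.61, 1.748, 0.001]
ft_force: [0.5, 0.3, 0.2]
grip_width: 0.6
```

```bash
python3 - <<'E'
from h import *
w=grab('wrist');b=grab('side')
cv2.imwrite('pics/c5.png',np.hstack([w['pixels'],cv2.resize(b['pixels'][180:280,320:420],None,fx=2.88,fy=3.84,interpolation=2)]))
E
```

```text
(no output)
```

View pics/c5.png

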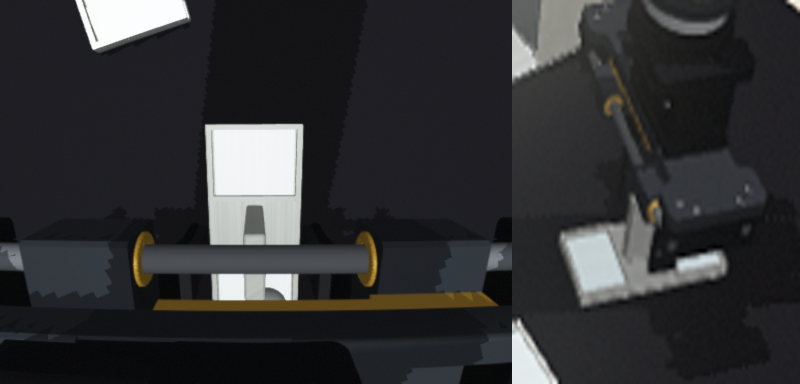

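Fin centred between the fingers at (255,240). Closing.

Call:
{"fn": "carry_out", "kwargs": {"motion": [[[0,0,0],0],[[0,0,0],0],[[0,0,0],0],[[0,0,0],0],[[0,0,0],0],[[0,0,0],0],[[0,0,0],0],[[0,0,0],0]], "grip": 1, "squeeze": 40}}

```text
time: 9.8
position: [0.6359, -0.236, 0.0226]
tool_rot: [2.61, 1.748, 0.0]
ft_force: [-0.4, -0.6, -0.1]
grip_width: 0.112
```

Call:
{"fn": "carry_out", "kwargs": {"motion": [[[0,0,0.001],0],[[0,0,0.003],0],[[0,0,0.006],0],[[0,0,0.01],0],[[0,0,0.015],0],[[0,0,0.021],0],[[0,0,0.028],0],[[0,0,0.036],0],[[0,0,0.045],0],[[0,0,0.054],0],[[0,0,0.063],0],[[0,0,0.072],0],[[0,0,0.08],0],[[0,0,0.087],0],[[0,0,0.093],0],[[0,0,0.097],0],[[0,0,0.099],0],[[0,0,0.1],0],[[0,0,0.1],0]]}}

```text
time: 11.7
position: [0.6358, -0.2359, 0.1224]
tool_rot: [-2.61, -1.748, 0.0]
ft_force: [-0.1, -0.5, -2.6]
grip_width: 0.112
```

```bash
python3 - <<'E'
from h import *
w=grab('wrist');b=grab('side')
cv2.imwrite('pics/c6.png',np.hstack([w['pixels'],cv2.resize(b['pixels'][130:280,320:440],None,fx=2.4,fy=2.56,interpolation=2)]))
E
```

```text
(no output)
```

View pics/c6.png

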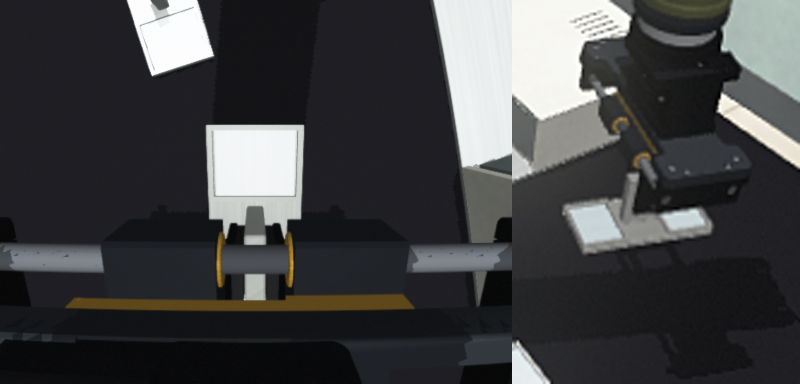

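Tray lifted level, near edge at wrist (206-304,125). The 2.6 N weight matches tray plus ball.

```bash
python3 - <<'E'
from h import *
w=grab('wrist');s=get_state()
g=cv2.cvtColor(w['pixels'],6)[:215,180:330]
m=np.uint8(g>90)*255
c=max(cv2.findContours(m,0,1)[0],key=cv2.contourArea)[:,0]+[180,0]
r0,row=c[:,1].min(),None
e=[(c[(c[:,1]>=130)&(c[:,0]<255)][:,0].min(),0)]
top=c[c[:,1]<c[:,1].min()+2]; print('edge',c[:,1].min(),top[:,0].min(),top[:,0].max())
v=c[:,1].min()-.5
z=s['position'][2]-.0226+.009
P=onz(w,[[top[:,0].min()-.5,v],[top[:,0].max()+.5,v]],z)
print(P.round(4),np.linalg.norm(P[0]-P[1]))
t=P[1]-P[0]; th=np.arctan2(t[1],t[0])-np.pi/2; ex=np.array([np.cos(th),np.sin(th)])
C=P[:,:2].mean(0)+.064*ex
print('th',th,'centre',C,'tcp',s['position'],'off',(C-s['position'][:2])@np.array([[ex[0],-ex[1]],[ex[1],ex[0]]]))
print('pocket',C+.042*ex,'need',np.array([.6303,.0788])-C-.042*ex)
E
```

```text
edge 125 206 303
[[ 0.5652 -0.2377  0.1086]
 [ 0.5857 -0.1877  0.1086]] 0.05409580950456087
th -0.3900613768436658 centre [ 0.63463822 -0.23702801] tcp [ 0.63566258 -0.23584169  0.1221891 ] off [-0.00049632 -0.00148672]
pocket [ 0.67348342 -0.2529983 ] need [-0.04318342  0.3317983 ]
```

Moving level and gently to the window: total shift about (-0.0437, +0.330, -0.008).

Call:
{"fn": "carry_out", "kwargs": {"motion": [[[0,0.001,0],0],[[0,0.003,0],0],[[-0.001,0.006,0],0],[[-0.001,0.01,0],0],[[-0.002,0.015,0],0],[[-0.003,0.021,0],0],[[-0.004,0.028,0],0],[[-0.005,0.036,0],0],[[-0.006,0.044,0],0],[[-0.007,0.053,0],0],[[-0.008,0.062,0],0],[[-0.009,0.071,0],0],[[-0.0105,0.08,0],0],[[-0.012,0.09,0],0],[[-0.013,0.1,0],0],[[-0.0145,0.11,0],0],[[-0.016,0.12,0],0],[[-0.017,0.13,0],0],[[-0.0185,0.14,0],0],[[-0.02,0.15,0],0]]}}

```text
time: 13.85
position: [0.6158, -0.0851, 0.1226]
tool_rot: [2.61, 1.748, 0.0]
ft_force: [0.6, -0.1, -2.0]
grip_width: 0.111
```

Call:
{"fn": "carry_out", "kwargs": {"motion": [[[-0.0013,0.01,0],0],[[-0.0026,0.02,0],0],[[-0.004,0.03,0],0],[[-0.0053,0.04,0],0],[[-0.0066,0.05,0],0],[[-0.008,0.06,0],0],[[-0.0093,0.07,0],0],[[-0.0106,0.08,0],0],[[-0.012,0.09,0],0],[[-0.0132,0.1,0],0],[[-0.0145,0.11,0],0],[[-0.0157,0.119,0],0],[[-0.017,0.128,0],0],[[-0.018,0.137,0],0],[[-0.019,0.145,0],0],[[-0.02,0.152,0],0],[[-0.021,0.158,0],0],[[-0.0216,0.163,0],0],[[-0.022,0.167,0],0],[[-0.0225,0.17,0],0]]}}

```text
time: 15.85
position: [0.5934, 0.0843, 0.1226]
tool_rot: [2.61, 1.748, 0.0]
ft_force: [-0.3, -0.1, -3.2]
grip_width: 0.111
```

Call:
{"fn": "carry_out", "kwargs": {"motion": [[[-0.0004,0.003,0],0],[[-0.0007,0.0055,-0.001],0],[[-0.001,0.0075,-0.002],0],[[-0.0012,0.009,-0.003],0],[[-0.0012,0.01,-0.004],0],[[-0.0012,0.0104,-0.005],0],[[-0.0012,0.0104,-0.006],0],[[-0.0012,0.0104,-0.007],0],[[-0.0012,0.0104,-0.008],0],[[-0.0012,0.0104,-0.008],0],[[-0.0012,0.0104,-0.008],0],[[-0.0012,0.0104,-0.008],0]]}}

```text
time: 17.05
position: [0.5922, 0.0945, 0.1146]
tool_rot: [2.61, 1.748, 0.0]
ft_force: [-0.3, -0.5, -2.4]
grip_width: 0.111
```

```bash
python3 - <<'E'
from h import *
s=get_state();th=-.39;ex=np.array([np.cos(th),np.sin(th)])
print(s['position'],s['ft_force'],s['grip_width'],'yaw',2*np.arctan2(s['tool_rot'][1],s['tool_rot'][0]))
print('pocket',s['position'][:2]+.0415*ex, s['position'][2]-.0226+.018)
w=grab('wrist');b=grab('side');t=grab('top')
p=np.r_[s['position'][:2]+.0415*ex, s['position'][2]-.0226+.018]
print('pred px side',proj(b,p),proj(b,[.6305,.0788,.006]),'top',proj(t,p))
cv2.imwrite('pics/c7.png',np.hstack([cv2.resize(b['pixels'][100:228,200:350],None,fx=3,fy=3,interpolation=2),cv2.resize(t['pixels'][90:218,190:300],None,fx=3,fy=3,interpolation=2)])[:,:800])
E
```

```text
[0.59222012 0.09450884 0.1146367 ] [-0.3499792  -0.53672659 -2.38901115] 0.11116366837644137 yaw 1.1800065593666025
pocket [0.63060384 0.07873102] 0.11003669702486256
pred px side [[287.99120793 149.43491233]] [[286.6940667  179.65323553]] top [[236.93010359 140.83782964]]
```

View pics/c7.png

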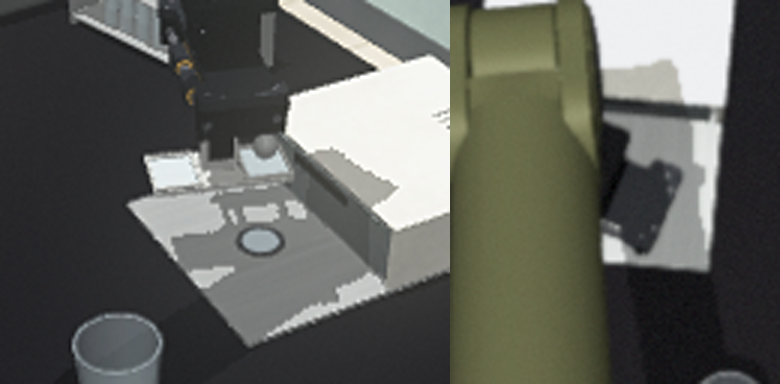

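The side view shows the ball in its pocket at (288,148), against a predicted pocket centre of (288,149). The drawer is flush and the tray level. Handing in.

```bash
python3 -c "
from bench import ticket
print(ticket.close_job())"
```

```text
the job is handed in; nothing more can be done
None
```

I pushed the drawer home to its stop, then lifted the ball tray by its fin and carried it level to the window. The job is handed in with the arm holding the tray there, at about 17 s on the robot's clock.

- **Drawer:** the push force rose to 21 N with no further motion. Afterwards the drawer looked flush in the side view and the window was clear.
- **Tray position:** from the arm pose, the pocket is at (0.6306, 0.0787, 0.110). The measured window centre is about (0.6303, 0.0788, 0.006), so the pocket is centred within the calibration error and about 10.4 cm above the glass.
- **Ball:** the last side view shows it in its pocket, within about a pixel of the predicted pocket centre. The 2.4 N load at the wrist fits tray plus ball (about 2.5 N).
- **Disagreements:** the three cameras put the window up to about 4 mm apart, so I used roughly their average. The wrist camera put the tray about 1.5 mm to the side of where the grip must hold it, and I trusted the grip.
- **Other objects:** I steered clear of the spare tray, glassware and bottles. I did not re-measure their positions at the end.

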